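# Stow the awls and the reading lens on the conservator's bench

### The job

Clear up the book conservator's bench: stand every awl that lies on the green mat spike-down in the wooden tool block, one to a well and all the way to the bottom. Slide the brass-mounted lens across its plate, without lifting it off, until it drops into the round pocket, then press it down until it is fully home, flush with the plate. Leave the other things on the bench where they are.

Things in the scene. Friction and masses are not known exactly. Their poses are not given: they have to be found in the camera images.
- awl0: Awl (absent in some starts; all alike), 150 mm long, 50 g: square wooden handle 15 x 15 x 100 mm, then ferrule and round steel spike (5 mm thick), together 50 mm. Origin at the centre of the handle; +x points along the awl to the butt of the handle (at +50 mm), the spike to -x. Starts lying on the green mat (under 1 mm thick), handle axis 7.5 mm above the work surface.
- awl1: Awl (absent in some starts; all alike), 150 mm long, 50 g: square wooden handle 15 x 15 x 100 mm, then ferrule and round steel spike (5 mm thick), together 50 mm. Origin at the centre of the handle; +x points along the awl to the butt of the handle (at +50 mm), the spike to -x. Starts lying on the green mat (under 1 mm thick), handle axis 7.5 mm above the work surface.
- awl2: Awl (absent in some starts; all alike), 150 mm long, 50 g: square wooden handle 15 x 15 x 100 mm, then ferrule and round steel spike (5 mm thick), together 50 mm. Origin at the centre of the handle; +x points along the awl to the butt of the handle (at +50 mm), the spike to -x. Starts lying on the green mat (under 1 mm thick), handle axis 7.5 mm above the work surface.
- awl3: Awl (absent in some starts; all alike), 150 mm long, 50 g: square wooden handle 15 x 15 x 100 mm, then ferrule and round steel spike (5 mm thick), together 50 mm. Origin at the centre of the handle; +x points along the awl to the butt of the handle (at +50 mm), the spike to -x. Starts lying on the green mat (under 1 mm thick), handle axis 7.5 mm above the work surface.
- block: Fixed tool block of pale wood, 40 x 164 x 81 mm (x, y, z), with a row of four square wells along its y axis, each 24 x 24 mm and 75 mm deep, 40 mm apart centre to centre. Origin at the centre of its underside, on the work surface. An awl standing in a well sticks out 75 mm.
- well0 (a point): Centre of the floor of well 0 of the block, 75 mm below the well's mouth (block y = -60 mm).
- well1 (a point): Centre of the floor of well 1 of the block, 75 mm below the well's mouth (block y = -20 mm).
- well2 (a point): Centre of the floor of well 2 of the block, 75 mm below the well's mouth (block y = 20 mm).
- well3 (a point): Centre of the floor of well 3 of the block, 75 mm below the well's mouth (block y = 60 mm).
- plate: Fixed aluminium plate 240 x 150 x 14 mm (x, y, z) with a black rim 5 mm wide standing 5 mm above it all round; origin at the centre of its underside. A round pocket lies at x = -55 mm, y = 0.
- pocket (a point): Centre of the pocket's mouth, level with the plate's top. Pocket 46.5 mm in diameter; its black seat lies 4 mm below the plate's top, held by friction of about 7 N: pressed harder it gives way by 4 mm to its stop and stays there, and the lens is then flush with the plate.
- lens: Reading lens in a brass mount: a flat disc 44 mm in diameter, 8 mm thick, 60 g, lying on the plate. Origin at the centre of its underside, z up.
- eraser: White eraser 35 x 55 x 14 mm; a bystander to leave where it is. Origin at the centre of its underside.
- spool: Bone-coloured thread spool, 32 mm in diameter, 32 mm high; a bystander to leave where it is. Origin at the centre of its underside.
- weight: Round steel weight with a cork top, 68 mm in diameter, 28 mm high; a bystander to leave where it is. Origin at the centre of its underside.
- dish: White round covered dish, 52 mm in diameter, 14 mm high; a bystander to leave where it is. Origin at the centre of its underside.
- folder: Bone folder, a flat bar 140 x 22 x 4 mm; a bystander to leave where it is. Origin at the centre of its underside.
- strips: Pair of pale wooden strips, together 200 x 62 x 28 mm; a bystander to leave where it is. Origin at the centre of its underside.
- paste: Paste jar, 64 mm in diameter, 75 mm high; a bystander to leave where it is. Origin at the centre of its underside.
Things that resemble listed ones, but are neither listed nor needed, are in the scene too. Leave any black or blue look-alike of the block alone.

How it is judged (in metres and radians):
At the end, for the whole second after the job is handed in: Every awl present stands spike-down in a well of the block: all the way down (to within 8 mm), leaning less than 0.3 rad, at rest. The lens lies in the pocket within 4 mm of its centre, level, pressed down to within 1.5 mm of flush with the plate, at rest (z of each of awl0, awl1, awl2, awl3 in the frame of block below 0.114 m and x of awl0 in the frame of block between -0.018 and 0.018 m and y of awl0 in the frame of block between -0.08 and 0.08 m and angle between each of awl0, awl1, awl2, awl3's own x axis and vertical below 0.3 rad and linear speed of each of awl0, awl1, awl2, awl3, lens below 0.03 m/s and x of awl1 in the frame of block between -0.018 and 0.018 m and y of awl1 in the frame of block between -0.08 and 0.08 m and x of awl2 in the frame of block between -0.018 and 0.018 m and y of awl2 in the frame of block between -0.08 and 0.08 m and x of awl3 in the frame of block between -0.018 and 0.018 m and y of awl3 in the frame of block between -0.08 and 0.08 m and horizontal distance between lens and pocket below 0.004 m and z of lens in the frame of plate below 0.0075 m and angle between lens's own z axis and vertical below 0.08 rad); the robot touches nothing.
It fails at once if the lens is lifted off the plate (more than 12 mm above its surface) (z of lens in the frame of plate above 0.026 m).
It fails at once if a bystander is moved by more than 40 mm (distance of any of eraser, spool, weight, dish, folder, strips, paste from where it was at the start of the episode above 0.04 m).
Of awl0, awl1, awl2, awl3 only 3 to 4 are there at a start; the rules pass over those that are not, and their reading is None.
At some moment in a run one of awl0, awl1, awl2, awl3 may be knocked a few centimetres aside while the robot is not near it.
It also fails if it takes over 210 s, if anything falls off the work surface, if the arm or the gripper's body presses on something with over 40 N, if the wrist force passes 120 N, or if a joint passes its speed limit or range.

### The arm

A 7-joint arm with a two-finger parallel gripper is mounted at the origin on the work surface. World frame = base frame: x ahead of the robot, y to its left, z up, the work surface at z = 0. Lengths are in mm, angles in rad, forces in N, time in s.
With the tool pointing down it reaches from about 400 to 900 mm from the base axis. Payload 5.5 kg.
Tool frame: the origin (TCP) lies between the finger pads; the fingertips stand 11 mm ahead of it and the grasp point (between the pads) lies 8 mm behind it; y points along the fingers, z is the direction in which the jaws open and shut, and the axes are right-handed (so a half turn about y gives the same grasp; the last joint's range is limited). The gripper opens to 92 mm and grips with 3 to 60 N. Pads are 19 mm wide; open, the fingers measure 130 mm over their backs; the gripper's body (75 mm by 190 mm) begins 47 mm behind the grasp point.
Start: joints at [0.263, 0.501, -0.427, 1.55, 0.221, 1.138, -0.21], TCP at [650, 0.037, 237.729] pointing down, gripper open.
Joint ranges: [-2.88, 2.88], [-0.31, 2.03], [-1.54, 1.56], [0.2, 2.42], [-1.41, 4.55], [0.19, 2.02], [-2.57, 2.57]. Speed limits (rad/s): [2.57, 2.57, 3.14, 3.14, 3.14, 3.14, 3.14].

### API

Orientations are given as a unit quaternion [w, x, y, z].
In Python, from plant import arm, inverse_kinematics, optics, close_job, readout gives the robot as it stands. Calls block until the motion is done:
- arm.move_to(position, orientation): joint-space move of the TCP to a pose.
- arm.move_straight(position, attitude=None, speed=150): straight line of the TCP; attitude=None keeps the orientation; speed is the mean speed in mm/s.
- arm.set_joints(angles): joint-space move.
- arm.grip(opening, f_grip=None): finger opening in mm; f_grip is the grip in N (None keeps the last); returns when the fingers have stopped.
- arm.dwell(seconds).
- inverse_kinematics(position, orientation): joint angles nearest the present ones, or None.
- optics.camera(name): name is "scene" or "side" or "wrist"; returns a dict with "color" (480x640x3 uint8, red, green, blue), "fx", "fy", "cx", "cy" (pixels), "extrinsics" (4x4, takes a point from world to camera coordinates). Camera axes: x right, y down, z forward; pixel columns grow to the right and rows downward; lengths in mm; the calibration is good to about 2 mm. A picture is of the moment at which its call begins. There is no depth.
A pose or a line that the arm cannot do raises arm.IKError and nothing moves.
- close_job(): hands the job in, once; it reports no verdict.
Trained networks look in a picture, given as the dict that the camera call returned (one of the last four; its "shot" number tells which), for a name from the list of things; names that differ only in an ending like _2 or _b are one class to them, and where a whole thing is asked for, a point or a joint stands for the part that bears it (a point fixed in the world has none). Each returns a list of dicts, best first, with "conf" (0 to 1); they miss things now and then, are a little off and sometimes report something else, mostly with a low value. They report only what shows in the picture. A call takes as long as a camera call. They do not tell look-alikes from the thing itself.
- optics.boxes_of(picture, target): "box" ([centre column, centre row, width, height] in pixels, round what is visible of it).
- optics.landmark_of(picture, target): "pixel" ([column, row] in pixels: a listed point, or the origin of a listed thing).
Readings, each from a call of its own:
- readout.read_t(): time.
- readout.read_qpos(): joint angles.
- readout.read_joint_vel(): joint speeds.
- readout.read_joint_torque(): joint torques, N m.
- readout.read_tool_pos(): TCP position.
- readout.read_eef_rot(): TCP orientation.
- readout.read_wrist_force(): force on the tool from outside, world axes, zero at the start.
- readout.read_ft_torque(): the same for the moment, N m.
- readout.read_finger_gap(): finger opening in mm.
Only numpy, scipy, OpenCV 4.12 (cv2) and the standard library are available. Lean on these libraries where they do the work, as an engineer would, in place of code of your own. Each camera call takes 0.05 s, during which the arm holds its last target. There are 200 camera calls.

## Working session

There is one attempt and no reset: what is moved stays moved. The work goes in short steps, each a Python script; the robot and the scene stay as the last script left them, time stands still between calls to the robot, and variables do not carry over. Pictures are saved under pics/ and viewed, about 12 in all and at most 16, crops included, and the job is handed in when it is done.

```bash
mkdir -p pics; ls; cat > h.py <<'E'
import numpy as np, cv2
from plant import arm, inverse_kinematics, optics, close_job, readout
from scipy.spatial.transform import Rotation as R
def save(p,n,crop=None):
    im=cv2.cvtColor(p["color"],cv2.COLOR_RGB2BGR)
    if crop: 
        c0,r0,c1,r1=crop; im=cv2.resize(im[r0:r1,c0:c1],None,fx=2,fy=2,interpolation=cv2.INTER_CUBIC)
    cv2.imwrite(f"pics/{n}.png",im)
def w(p,px,z):
    E=np.array(p["extrinsics"]);Rm,t=E[:3,:3],E[:3,3]
    d=Rm.T@np.array([(px[0]-p["cx"])/p["fx"],(px[1]-p["cy"])/p["fy"],1.0]); c=-Rm.T@t
    return c+d*(z-c[2])/d[2]
def px(p,X):
    E=np.array(p["extrinsics"]);q=E[:3,:3]@np.array(X,float)+E[:3,3]
    return np.array([p["fx"]*q[0]/q[2]+p["cx"],p["fy"]*q[1]/q[2]+p["cy"]])
E
python3 - <<'E'
from h import *
print(readout.read_t(),readout.read_eef_rot())
Z=dict(awl0=7.5,block=0,well0=6,well1=6,well2=6,well3=6,plate=0,pocket=14,lens=14,eraser=0,spool=0,weight=0,dish=0,folder=0,strips=0,paste=0)
for n in ("scene","side","wrist"):
    p=optics.camera(n); save(p,n+"0")
    E=np.array(p["extrinsics"]);print(n,"cam at",(-E[:3,:3].T@E[:3,3]).round(),p["fx"])
    for k,z in Z.items():
        l=optics.landmark_of(p,k)
        print(k,[(round(d["conf"],2),np.round(d["pixel"]).tolist(),w(p,d["pixel"],z)[:2].round().tolist()) for d in l[:5]])
E
```

```text
pics
0.0 [ 0.49953216 -0.5004645   0.50049943 -0.49950298]
scene cam at [1303. -554. 1026.] 546.8175033017454
awl0 [(0.8, [262.0, 255.0], [464.0, -70.0]), (0.76, [319.0, 225.0], [467.0, 114.0]), (0.49, [284.0, 248.0], [478.0, -9.0])]
block [(0.92, [378.0, 194.0], [460.0, 334.0]), (0.83, [428.0, 143.0], [369.0, 637.0]), (0.59, [361.0, 159.0], [303.0, 408.0]), (0.55, [312.0, 184.0], [307.0, 211.0])]
well0 [(0.88, [367.0, 204.0], [477.0, 277.0]), (0.79, [361.0, 151.0], [278.0, 428.0]), (0.79, [371.0, 146.0], [275.0, 472.0]), (0.79, [418.0, 152.0], [388.0, 571.0]), (0.74, [424.0, 150.0], [393.0, 594.0])]
well1 [(0.88, [367.0, 204.0], [477.0, 277.0]), (0.79, [361.0, 151.0], [278.0, 428.0]), (0.79, [371.0, 146.0], [275.0, 472.0]), (0.79, [418.0, 152.0], [388.0, 571.0]), (0.74, [424.0, 150.0], [393.0, 594.0])]
well2 [(0.88, [367.0, 204.0], [477.0, 277.0]), (0.79, [361.0, 151.0], [278.0, 428.0]), (0.79, [371.0, 146.0], [275.0, 472.0]), (0.79, [418.0, 152.0], [388.0, 571.0]), (0.74, [424.0, 150.0], [393.0, 594.0])]
well3 [(0.88, [367.0, 204.0], [477.0, 277.0]), (0.79, [361.0, 151.0], [278.0, 
[... 2241 characters left out ...]
], [680.0, 241.0]), (0.17, [383.0, 159.0], [402.0, -358.0])]
folder [(0.63, [283.0, 205.0], [652.0, -53.0])]
strips [(0.59, [252.0, 380.0], [559.0, 518.0])]
paste [(0.83, [334.0, 134.0], [586.0, -470.0])]
wrist cam at [651.  79. 384.] 427.2882251331314
awl0 [(0.91, [129.0, 219.0], [480.0, -17.0]), (0.86, [108.0, 90.0], [477.0, 94.0]), (0.66, [134.0, 284.0], [477.0, -81.0])]
block []
well0 []
well1 []
well2 []
well3 []
plate []
pocket []
lens []
eraser [(0.9, [382.0, 66.0], [705.0, 113.0])]
spool [(0.88, [384.0, 194.0], [712.0, 4.0])]
weight [(0.8, [378.0, 387.0], [715.0, -201.0])]
dish []
folder [(0.69, [314.0, 267.0], [648.0, -66.0])]
strips []
paste [(0.17, [314.0, 267.0], [648.0, -66.0])]
```

View pics/scene0.png

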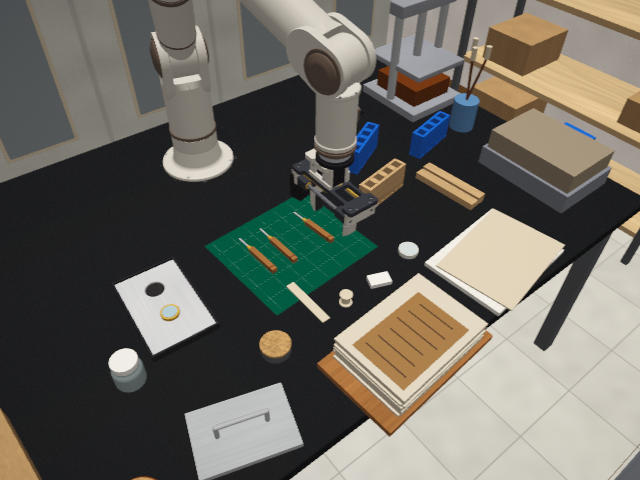

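View pics/wrist0.png

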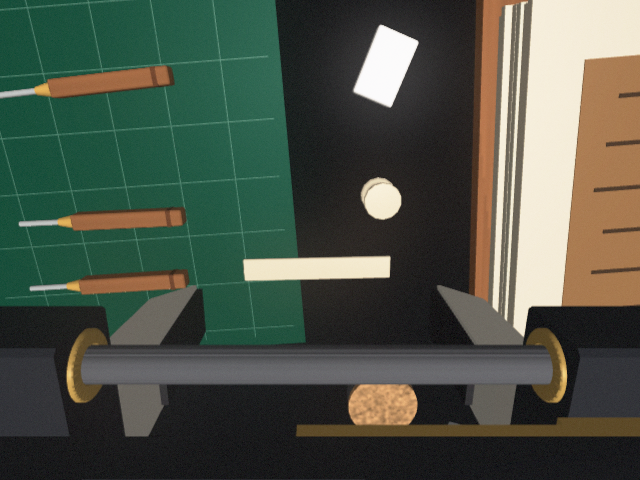

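View pics/side0.png

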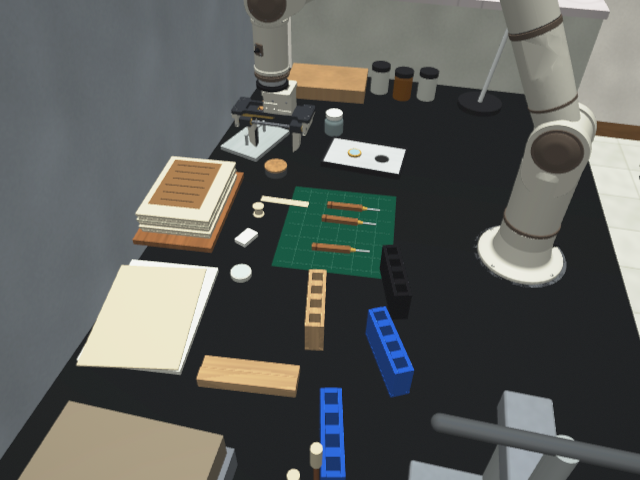

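Three awls lie on the mat, spikes toward −x, at scene px (262,255), (284,248) and (319,225). The wooden block is near (467,333), with black and blue look-alikes around it. The plate, pocket and lens are at the left. Next I'll check IK for the upright-awl pose and take closer looks.

```bash
cat >> h.py <<'E'
def quat(d,j):
    d=np.array(d,float);d/=np.linalg.norm(d);j=np.array(j,float);j-=d*(j@d);j/=np.linalg.norm(j)
    q=R.from_matrix(np.column_stack([np.cross(d,j),d,j])).as_quat(); return q[[3,0,1,2]]
def pose(G,d,j):
    d=np.array(d,float)/np.linalg.norm(d); return (np.array(G,float)+8*d).tolist(), quat(d,j).tolist()
E
python3 - <<'E'
from h import *
for a in (0,20,30,40,50,60):
    c,s=np.cos(np.radians(a)),np.sin(np.radians(a))
    for jy in (1,-1):
        r=[]
        # pick: tool tilted toward -x by a
        for G in ([508,-78,8],[508,100,8]): r.append(inverse_kinematics(*pose(G,[-s,0,-c],[0,jy,0])) is not None)
        for y in (273,313,353,393):
          for z in (140,215):
            for yaw in (0,.6):
                Y=R.from_euler('z',yaw).as_matrix()
                r.append(inverse_kinematics(*pose([467,y,z],Y@[c,0,-s],Y@[0,jy,0])) is not None)
        print(a,jy,''.join('01'[int(v)] for v in r))
q0=quat([0,0,-1],[1,0,0]);print(q0,readout.read_eef_rot())
p0,_=readout.read_tool_pos(),0
def look(T,n,things):
    arm.move_to(T,readout.read_eef_rot()); p=optics.camera("wrist"); save(p,n)
    E=np.array(p["extrinsics"]);print(n,(-E[:3,:3].T@E[:3,3]).round(),readout.read_t())
    for k,z in things.items():
        print(k,[(round(d["conf"],2),np.round(d["pixel"],1).tolist(),w(p,d["pixel"],z)[:2].round(1).tolist()) for d in optics.landmark_of(p,k)])
    return p
look([480,180,330],"blk",dict(awl0=7.5,block=0,well0=6))
look([480,-400,300],"pl",dict(plate=0,pocket=14,lens=14))
E
```

```text
0 1 111000101010101110
0 -1 111000101010101010
20 1 110000101010101010
20 -1 110000101010101010
30 1 110000101010101010
30 -1 110000101010101010
40 1 111010101010101111
40 -1 110010101010101111
50 1 111011111111111111
50 -1 111010111111111111
60 1 111111111111111111
60 -1 111111111111111111
[-0.5  0.5 -0.5  0.5] [ 0.50002628 -0.49998671  0.49999391 -0.4999931 ]
blk [482. 257. 476.] 3.6333
awl0 [(0.73, [316.1, 384.3], [480.0, -80.5]), (0.65, [314.6, 253.5], [478.8, 96.3])]
block [(0.81, [302.4, 28.6], [467.4, 334.5]), (0.73, [153.1, 150.0], [302.3, 214.0])]
well0 [(0.96, [146.5, 136.8], [299.0, 228.5]), (0.96, [133.8, 99.6], [290.2, 266.5]), (0.91, [153.6, 5.0], [321.0, 355.2]), (0.86, [173.1, 200.7], [320.6, 158.6]), (0.83, [297.5, 6.7], [463.0, 353.2]), (0.77, [160.7, 168.4], [310.6, 194.7]), (0.68, [303.4, 47.1], [468.4, 316.5]), (0.62, [312.4, 90.7], [477.3, 274.7])]
pl [ 482. -320.  447.] 5.9167
plate [(0.56, [294.0, 133.1], [458.3, -343.3])]
pocket [(0.74, [241.2, 129.2], [407.2, -338.8])]
lens [(0.86, [326.5, 131.3], [491.0, -340.9])]
```

View pics/blk.png

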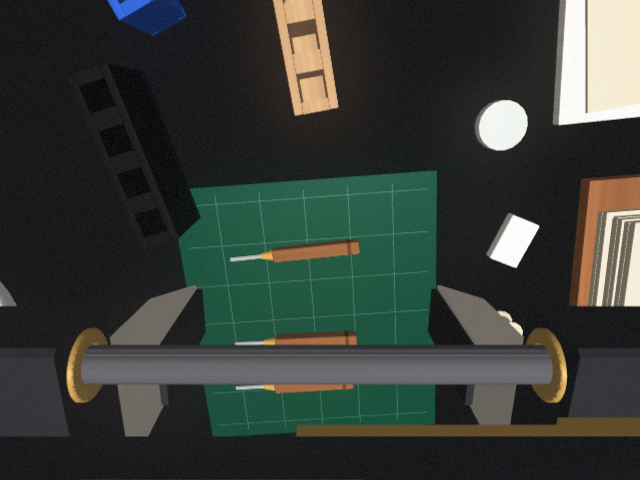

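View pics/pl.png

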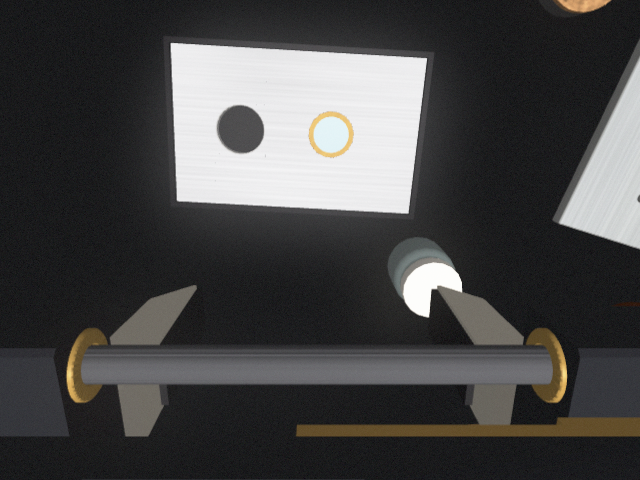

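The block stands at about (467,334), yawed roughly 0.17 rad, with its lower end at px (295–338, 110). On the plate, the pocket is at px (241,129) and the lens at (331,134). I'll do the lens first: grip it lightly, slide it flat, release, then press.

```bash
cat >> h.py <<'E'
def plate_look(n=None):
    p=optics.camera("wrist"); 
    if n: save(p,n)
    hsv=cv2.cvtColor(p["color"],cv2.COLOR_RGB2HSV)
    out={}
    for k,z in (("lens",22),("pocket",14)):
        d=optics.landmark_of(p,k)
        if not d: out[k]=None; continue
        c,r=map(int,d[0]["pixel"]); a,b=max(c-45,0),max(r-45,0)
        H=hsv[b:r+45,a:c+45]
        m=((H[...,1]>90)&(H[...,2]>90)) if k=="lens" else (H[...,2]<110)
        cn,_=cv2.findContours(m.astype(np.uint8),cv2.RETR_EXTERNAL,cv2.CHAIN_APPROX_NONE)
        cn=max(cn,key=cv2.contourArea)
        (x,y),ax,_=cv2.fitEllipse(cv2.convexHull(cn))
        q=(x+a,y+b); e=w(p,q,z); f=w(p,(q[0]+ax[1]/2,q[1]),z)
        out[k]=e[:2]; print(k,np.round(d[0]["conf"],2),np.round(q,1),"fit",e[:2].round(1),"dia",round(2*(f[0]-e[0]),1),"net",w(p,d[0]["pixel"],14)[:2].round(1))
    return out
E
python3 - <<'E'
from h import *
arm.move_to([450,-415,230],readout.read_eef_rot())
o=plate_look("pl2")
print(readout.read_t(),readout.read_wrist_force())
E
```

```text
lens 0.62 [373.  118.4] fit [ 495.1 -343.2] dia 44.5 net [ 495.6 -344.9]
pocket 0.91 [263.7 112.6] fit [ 407.  -338.6] dia 46.7 net [ 405.7 -342. ]
6.625 [-0.18520551  0.06776722  0.64124679]
```

```bash
python3 - <<'E'
from h import *
L=np.array([495.1,-343.2]);D=np.array([407.,-338.6])-L
def jq(j): 
    q=quat([0,0,-1],[0,j,0]).tolist(); s=inverse_kinematics([*L,60],q); return (abs(s[6]) if s is not None else 9),q
q=min(jq(1),jq(-1))[1]
arm.grip(75,5)
arm.move_to([*L,80],q); 
arm.move_straight([*L,27],speed=60)
print("f",np.round(readout.read_wrist_force(),1),readout.read_tool_pos())
arm.grip(30,5); print("gap",readout.read_finger_gap())
arm.move_straight([*(L+D),27],speed=40)
print("gap",readout.read_finger_gap(),np.round(readout.read_wrist_force(),1),readout.read_tool_pos())
save(optics.camera("side"),"slid",(300,100,460,220))
arm.grip(60); print(readout.read_t())
arm.move_straight([*(L+D),150],speed=150)
arm.move_to([450,-415,230],quat([0,0,-1],[-1,0,0]).tolist())
plate_look("pl3")
E
```

```text
f [ 0.3  0.9 -0.5] [ 495.40654564 -343.45258639   27.35216942]
gap 43.85088278615884
gap 43.43798054510266 [ 0.5  0.8 -0.1] [ 406.82606911 -338.49978192   26.8298386 ]
13.1083
lens 0.83 [363.4 284.7] fit [ 407.4 -341.4] dia -43.0 net [ 406.6 -342.3]
```

```bash
python3 -c "
import cv2;i=cv2.imread('pics/pl3.png');cv2.imwrite('pics/pl3c.png',cv2.resize(i[190:390,230:500],None,fx=2.5,fy=2.5))"
```

```text
(no output)
```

View pics/pl3c.png

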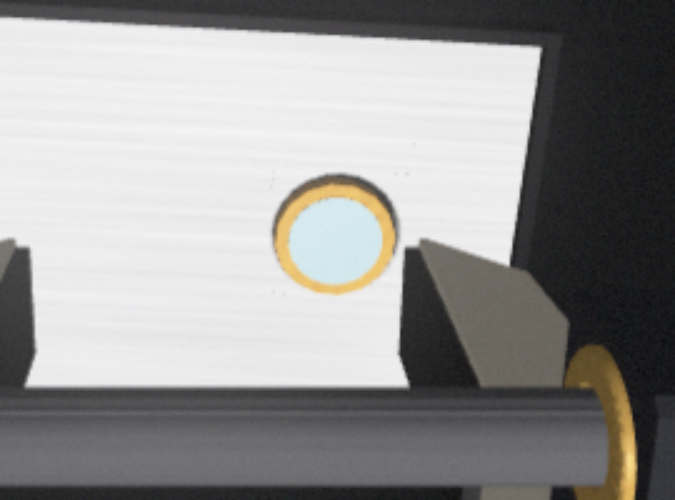

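A dark crescent shows on one side of the lens, at about px (335,180) in the crop, so it has probably dropped. The height at first contact while pressing will confirm it.

```bash
python3 - <<'E'
from h import *
q=quat([0,0,-1],[-1,0,0]).tolist()
c=[407,-339.5]
arm.grip(0,10)
arm.move_to([*c,60],q); arm.move_straight([*c,36],speed=60)
f0=np.array(readout.read_wrist_force())
for z in np.arange(35,22.4,-0.5):
    arm.move_straight([*c,z],speed=20)
    f=(np.array(readout.read_wrist_force())-f0)[2]; zz=readout.read_tool_pos()[2]-11
    if abs(f)>1: print(z-11,round(zz,2),round(f,1))
    if abs(f)>30: break
arm.move_straight([*c,80],speed=100)
arm.move_to([450,-415,230],quat([0,0,-1],[-1,0,0]).tolist()); plate_look("pl4")
p=optics.camera("side");save(p,"side4",(310,110,430,190))
print(readout.read_t())
import cv2;i=cv2.imread('pics/pl4.png')[190:390,230:500];j=cv2.imread('pics/side4.png')
i=cv2.resize(i,(432,320));j=cv2.resize(j,(360,320));cv2.imwrite('pics/c4.png',np.hstack([i,j[:320]]))
E
```

```text
22.5 22.47 -1.1
21.0 20.97 -1.6
20.5 20.46 -1.6
20.0 19.95 -1.2
19.5 19.44 -1.2
19.0 18.96 -1.6
17.5 17.75 4.9
17.0 17.25 4.4
16.5 16.72 4.2
16.0 16.22 4.6
15.5 15.72 4.5
15.0 15.23 3.7
14.5 14.73 4.8
14.0 14.31 5.0
13.5 14.23 10.6
13.0 14.14 14.6
12.5 14.08 19.6
12.0 14.02 24.4
11.5 13.93 29.2
lens 0.85 [363.3 282.7] fit [ 407.5 -343. ] dia -42.1 net [ 408.3 -343.5]
26.0
```

View pics/c4.png

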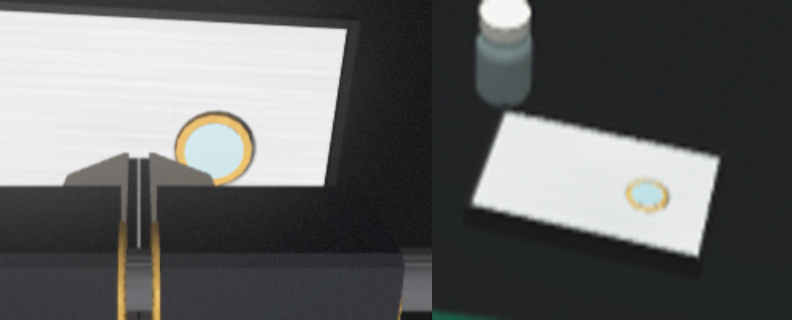

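The lens made contact at z=18 and stopped hard at z=14, so it is in the pocket, pressed and flush. The right-hand crop shows it flush at about (648,195). Next: measure the block and the awls.

```bash
cat >> h.py <<'E'
QX=quat([0,0,-1],[1,0,0]).tolist()
def awls(p):
    H=cv2.cvtColor(p["color"],cv2.COLOR_RGB2HSV)
    m=(((H[...,0]<16)|(H[...,0]>172))&(H[...,1]>110)&(H[...,2]>60)).astype(np.uint8)
    m=cv2.morphologyEx(m,cv2.MORPH_OPEN,np.ones((5,5),np.uint8))
    cn,_=cv2.findContours(m,cv2.RETR_EXTERNAL,cv2.CHAIN_APPROX_NONE); out=[]
    for c in cn:
        P=np.array([w(p,q[0],12)[:2] for q in c],np.float32)
        (x,y),(a,b),_=r=cv2.minAreaRect(P)
        B=cv2.boxPoints(r); e=[B[1]-B[0],B[2]-B[1]]; v=max(e,key=np.linalg.norm)
        L,W=max(a,b),min(a,b)
        if not(80<L<120 and 10<W<24): continue
        u=v/np.linalg.norm(v); u=u if u[0]>0 else -u
        out.append((np.array([x,y]),float(np.arctan2(u[1],u[0])),L,W))
    return out
E
python3 - <<'E'
from h import *
arm.grip(50,20)
arm.move_to([480,-100,260],QX)
def fit(p):
    for c,f,L,W in awls(p): print("awl",c.round(1),round(f,3),round(L),round(W))
p=optics.camera("wrist");save(p,"a1");fit(p)
print([(round(d["conf"],2),w(p,d["pixel"],7.5)[:2].round(1).tolist()) for d in optics.landmark_of(p,"awl0")])
arm.move_to([480,40,260],QX);p=optics.camera("wrist");save(p,"a2");fit(p)
print([(round(d["conf"],2),w(p,d["pixel"],7.5)[:2].round(1).tolist()) for d in optics.landmark_of(p,"awl0")])
arm.move_to([467,230,280],QX);p=optics.camera("wrist");save(p,"b1")
for k,z in (("block",0),("well0",6)):
    print(k,[(round(d["conf"],2),np.round(d["pixel"]).tolist(),w(p,d["pixel"],z)[:2].round(1).tolist()) for d in optics.landmark_of(p,k)])
# top-face segmentation check
H=cv2.cvtColor(p["color"],cv2.COLOR_RGB2HSV)
m=((H[...,0]>5)&(H[...,0]<25)&(H[...,1]>60)&(H[...,2]>185)).astype(np.uint8);m[300:]=0
cn,_=cv2.findContours(m,cv2.RETR_EXTERNAL,cv2.CHAIN_APPROX_NONE);c=max(cn,key=cv2.contourArea)
print(cv2.minAreaRect(np.array([w(p,q[0],81)[:2] for q in c],np.float32)))
print(readout.read_t())
E
```

```text
awl [476.9 -78.2] 0.065 99 15
awl [479.4 -16.6] 0.048 99 14
[(0.61, [477.6, -78.2])]
[(0.93, [475.1, -78.0]), (0.86, [481.9, -17.1]), (0.59, [477.3, 98.4])]
block [(0.83, [154.0, 206.0], [301.9, 211.8]), (0.8, [311.0, 79.0], [462.8, 332.8])]
well0 [(0.96, [329.0, 145.0], [479.6, 273.5]), (0.96, [153.0, 53.0], [319.5, 355.1]), (0.91, [130.0, 152.0], [287.2, 266.9]), (0.88, [318.0, 95.0], [469.8, 318.6]), (0.86, [177.0, 262.0], [321.7, 153.7]), (0.85, [306.0, 5.0], [459.1, 393.9]), (0.8, [312.0, 55.0], [464.1, 353.1]), (0.79, [132.0, 9.0], [305.2, 391.6]), (0.73, [151.0, 186.0], [304.2, 233.6]), (0.62, [163.0, 226.0], [311.5, 192.7]), (0.42, [525.0, 180.0], [673.0, 238.7])]
((469.7841491699219, 319.7995910644531), (39.47149658203125, 132.8943634033203), 10.086944580078125)
30.4167
```

View pics/b1.png

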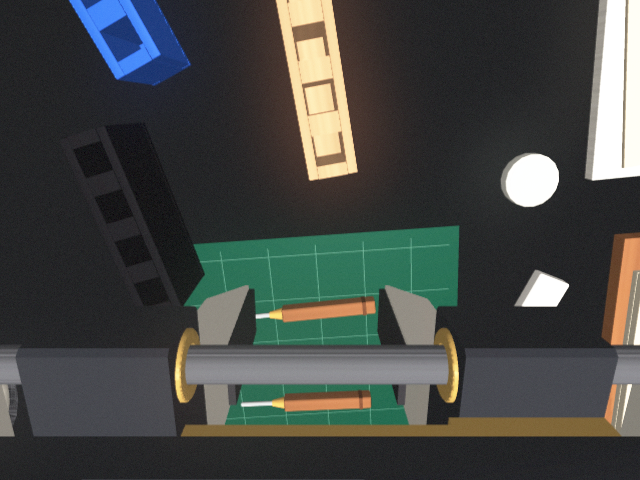

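Block centre is about (467.3,335) with yaw 0.176: the top-face fit and the four well detections agree to within about 2 mm. Now an IK check of the full pick and place chain, then the first awl.

```bash
cat >> h.py <<'E'
BC=np.array([467.3,335.]);BY=0.176
def well(i): return BC+(40*i-60)*np.array([-np.sin(BY),np.cos(BY)])
def frames(c,phi,a,jy):
    u=np.array([np.cos(phi),np.sin(phi),0]);s,k=np.sin(a),np.cos(a)
    d=-s*u+np.array([0,0,-k]); j=jy*np.array([-u[1],u[0],0])
    tcp=np.array([c[0],c[1],0])+(25+11*s)*u; tcp[2]=2.5+11*k+9.5*s
    q=quat(d,j); Rt=R.from_quat(np.array(q)[[1,2,3,0]])
    Ra=R.from_euler('z',phi); o=np.array([c[0],c[1],7.5])
    return tcp,q,(Rt.inv()*Ra), Rt.inv().apply(o-tcp)
def place(xy,z,yaw,rel,off):
    Ra=R.from_euler('z',yaw)*R.from_euler('y',-np.pi/2)
    Rt=Ra*rel.inv(); t=np.array([xy[0],xy[1],z])-Rt.apply(off)
    q=Rt.as_quat()[[3,0,1,2]]; return t.tolist(),q.tolist()
E
python3 - <<'E'
from h import *
for a in (30,35,40,45):
  for jy in (1,-1):
    t,q,rel,off=frames([477,-78],.06,np.radians(a),jy)
    s0=inverse_kinematics(t.tolist(),q.tolist()); su=inverse_kinematics([t[0],t[1],200],q.tolist())
    for i in (0,1,2,3):
      o=[]
      for z in (109,195,265):
        s=inverse_kinematics(*place(well(i),z,BY,rel,off))
        o.append(None if s is None else np.round(s,2).tolist())
      print(a,jy,i,s0 is not None,su is not None,[x is not None for x in o], o[1] if a==40 else '')
  if a==40: print("pick",np.round(su,2))
E
```

```text
30 1 0 True True [False, False, False] 
30 1 1 True True [False, False, False] 
30 1 2 True True [True, True, True] 
30 1 3 True True [True, True, True] 
30 -1 0 True True [False, False, False] 
30 -1 1 True True [False, False, False] 
30 -1 2 True True [False, False, True] 
30 -1 3 True True [True, True, True] 
35 1 0 True True [False, False, False] 
35 1 1 True True [False, False, True] 
35 1 2 True True [True, True, True] 
35 1 3 True True [True, True, True] 
35 -1 0 True True [False, False, False] 
35 -1 1 True True [False, False, True] 
35 -1 2 True True [True, True, True] 
35 -1 3 True True [True, True, True] 
40 1 0 True True [False, False, True] None
40 1 1 True True [False, True, True] [0.05, 0.34, -1.17, 2.39, 1.74, 0.91, -0.69]
40 1 2 True True [True, True, True] [-0.09, 0.39, -1.12, 2.33, 1.7, 0.99, -0.68]
40 1 3 True True [True, True, True] [-0.21, 0.44, -1.08, 2.27, 1.66, 1.06, -0.68]
40 -1 0 True True [False, False, False] None
40 -1 1 True True [False, True, False] [-1.03, 0.14, 0.01, 2.42, 1.7, 0.61, 2.36]
40 -1 2 True True [True, True, False] [-2.08, 0.37, 1.14, 2.39, 1.59, 0.31, 2.32]
40 -1 3 True True [True, True, False] [-1.57, 0.25, 0.46, 2.31, 1.5, 0.58, 2.42]
pick [ 0.36  0.79 -0.51  1.38  0.3   1.76 -1.71]
45 1 0 True True [False, True, True] 
45 1 1 True True [True, True, True] 
45 1 2 True True [True, True, True] 
45 1 3 True True [True, True, True] 
45 -1 0 True True [False, False, False] 
45 -1 1 True True [True, False, False] 
45 -1 2 True True [True, True, False] 
45 -1 3 True True [True, True, True]
```

```bash
cat >> h.py <<'E'
A=np.radians(45)
def look(y):
    arm.move_to([480,y-22,260],QX); p=optics.camera("wrist"); c=awls(p)
    print("seen",[(x[0].round(1).tolist(),round(x[1],3)) for x in c]); 
    return min(c,key=lambda x:abs(x[0][1]-y)) if c else None
def pick(c,phi):
    t,q,rel,off=frames(c,phi,A,1); q=q.tolist()
    arm.grip(45,25)
    arm.move_to([t[0],t[1],110],q); arm.move_straight(t.tolist(),speed=90)
    arm.grip(5,25); print("gap",round(readout.read_finger_gap(),1),"f",np.round(readout.read_wrist_force(),1))
    arm.move_straight([t[0],t[1],210],speed=150); print("gap up",round(readout.read_finger_gap(),1),readout.read_t())
    return rel,off
def insert(xy,yaw,rel,off,zt=109,z1=195):
    t,q=place(xy,265,yaw,rel,off); arm.move_to(t,q)
    t,_=place(xy,z1,yaw,rel,off); arm.move_straight(t,speed=120); arm.dwell(.2)
    f0=np.array(readout.read_wrist_force())
    for z in [*np.arange(z1-20,zt,-15),zt]:
        t,_=place(xy,z,yaw,rel,off); arm.move_straight(t,speed=80)
        f=np.array(readout.read_wrist_force())-f0
        if np.linalg.norm(f)>3: print(round(z),f.round(1))
        if np.linalg.norm(f)>20: print("STOP",z); return False
    return True
def release(xy,yaw,rel,off,zt=109,op=21):
    arm.grip(op); arm.dwell(.3)
    t,q=place(xy,zt,yaw,rel,off); d=R.from_quat(np.array(q)[[1,2,3,0]]).apply([0,1,0])
    back=np.array(t)-60*d; arm.move_straight(back.tolist(),speed=100)
    arm.move_straight((back+[0,0,80]).tolist(),speed=150)
    print("released",readout.read_t())
E
python3 - <<'E'
from h import *
t,q,rel,off=frames([477,-78],.06,A,1)
for yaw in (.176,0,-.15):
  print(yaw,[[inverse_kinematics(*place(well(i),z,yaw,rel,off)) is not None for z in (109,150,195,265)] for i in range(4)])
c,phi,_,_=look(-78)
rel,off=pick(c,phi)
xy=well(3)
t,q=place(xy,265,0.,rel,off); arm.move_to(t,q)
t,q=place(xy,195,0.,rel,off); arm.move_straight(t,speed=120)
for n in ("scene","side"):
    p=optics.camera(n); 
    tip=px(p,[*xy,95]); m=px(p,[*xy,81]); print(n,"expected tip",tip.round(),"mouth",m.round(),"butt",px(p,[*xy,245]).round())
    x0,y0=int(m[0])-60,int(m[1])-75; save(p,n+"ins",(x0,y0,x0+120,y0+120))
i,j=cv2.imread('pics/sceneins.png'),cv2.imread('pics/sideins.png');cv2.imwrite('pics/ins.png',cv2.resize(np.hstack([i,j]),(800,400)))
import json;json.dump([c.tolist(),phi],open('held.json','w'));print(readout.read_finger_gap())
E
```

```text
0.176 [[False, False, True, True], [True, True, True, True], [True, True, True, True], [True, True, True, True]]
0 [[True, True, True, True], [True, True, True, True], [True, True, True, True], [True, True, True, True]]
-0.15 [[True, True, True, True], [True, True, True, True], [True, True, True, True], [True, True, True, True]]
seen [([476.9, -78.2], 0.064), ([479.3, -16.7], 0.048)]
gap 14.8 f [ 0.5 -0.2  2. ]
gap up 14.5 36.4417
scene expected tip [396. 160.] mouth [395. 164.] butt [402. 114.]
side expected tip [314. 314.] mouth [314. 318.] butt [315. 262.]
14.594084462649727
```

View pics/ins.png

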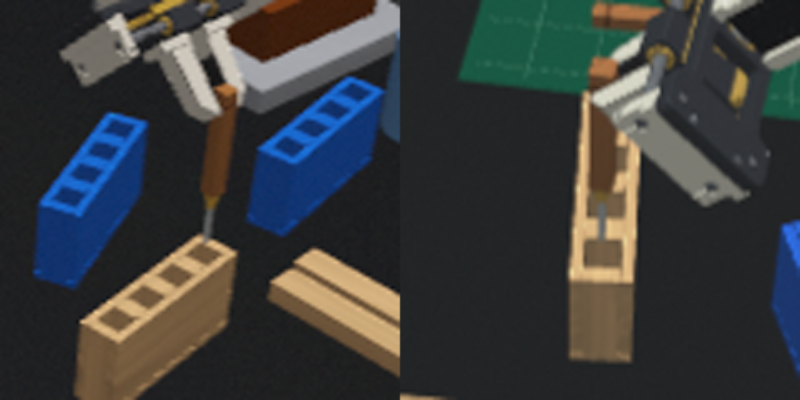

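The awl hangs plumb: tip at (207,240) over the well 3 mouth at (207,256), and the side view agrees at (602,237) over (602,255). Inserting it, then the next awl.

```bash
python3 - <<'E'
from h import *
import json
c,phi=json.load(open('held.json')); _,_,rel,off=frames(c,phi,A,1)
if insert(well(3),0.,rel,off):
    release(well(3),0.,rel,off)
    r=look(-17)
    if r is not None and abs(r[0][1]+17)<30:
        c,phi=r[:2]; rel,off=pick(c,phi); json.dump([c.tolist(),phi],open('held.json','w'))
        if insert(well(1),0.,rel,off): release(well(1),0.,rel,off)
arm.move_to([480,76,260],QX)
p=optics.camera("wrist");save(p,"a3"); print([(x[0].round(1).tolist(),round(x[1],3)) for x in awls(p)])
print([(round(d["conf"],2),w(p,d["pixel"],7.5)[:2].round(1).tolist()) for d in optics.landmark_of(p,"awl0")])
p=optics.camera("scene");i=p["color"][80:300,200:480]; p2=optics.camera("side")["color"][200:420,230:510]
cv2.imwrite('pics/after2.png',cv2.resize(cv2.cvtColor(np.hstack([i,p2]),cv2.COLOR_RGB2BGR),(800,314)))
print(readout.read_t())
E
```

```text
released 44.4417
seen []
[]
[(0.76, [481.5, -14.8]), (0.67, [504.9, 129.3])]
46.8417
```

View pics/after2.png

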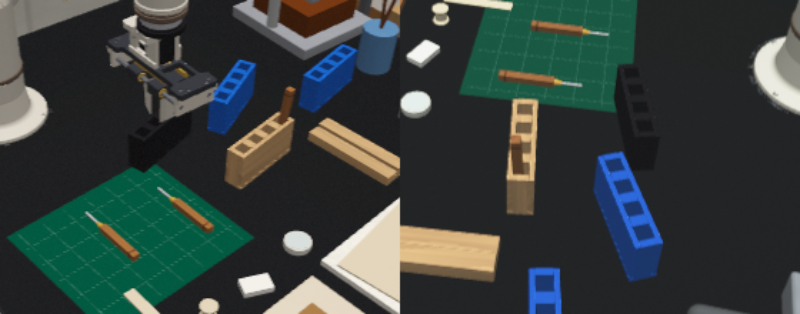

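The first awl stands in well 3. One awl has been knocked to about (505,129), which was expected. The look failed because the nearly closed fingers hid the awls, so I'll open wider and retry.

```bash
cat >> h.py <<'E'
def look(y,x=480):
    arm.grip(85); arm.move_to([x,y-70,260],QX); p=optics.camera("wrist"); save(p,f"look{int(y)}"); c=awls(p)
    print("seen",[(a[0].round(1).tolist(),round(a[1],3)) for a in c],"net",[(round(d["conf"],2),w(p,d["pixel"],7.5)[:2].round(1).tolist()) for d in optics.landmark_of(p,"awl0")])
    return min(c,key=lambda a:abs(a[0][1]-y)) if c else None
E
python3 - <<'E'
from h import *
import json
r=look(-17)
if r is not None and abs(r[0][1]+17)<30:
    c,phi=r[:2]; rel,off=pick(c,phi); json.dump([c.tolist(),phi],open('held.json','w'))
    if insert(well(1),0.,rel,off): release(well(1),0.,rel,off)
print(look(129,505))
p=optics.camera("scene");i=p["color"][80:300,200:480]; p2=optics.camera("side")["color"][200:420,230:510]
cv2.imwrite('pics/after3.png',cv2.resize(cv2.cvtColor(np.hstack([i,p2]),cv2.COLOR_RGB2BGR),(800,314)))
print(readout.read_t())
E
```

```text
seen [([479.4, -16.5], 0.047)] net [(0.97, [481.0, -18.2])]
gap 14.6 f [-0.3 -0.7  1. ]
gap up 14.4 54.0667
released 60.825
seen [] net [(0.88, [503.6, 128.3])]
None
63.2
```

View pics/after3.png

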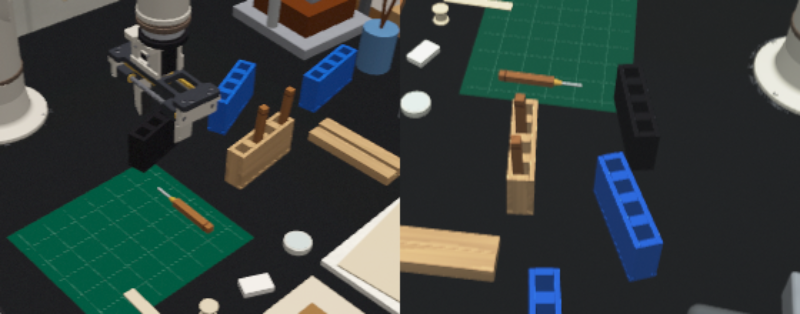

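Awls now stand in wells 1 and 3. Checking why the last one isn't segmented.

View pics/look129.png

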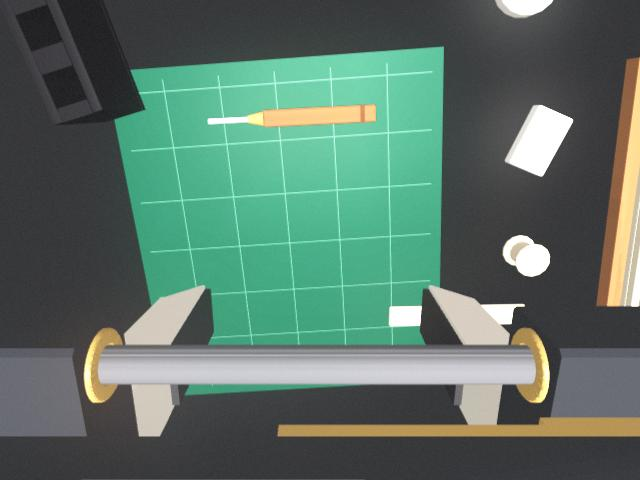

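```bash
python3 - <<'E'
import cv2,numpy as np
i=cv2.imread('pics/look129.png');H=cv2.cvtColor(i,cv2.COLOR_BGR2HSV)
m=(((H[...,0]<16)|(H[...,0]>172))&(H[...,1]>110)&(H[...,2]>60)).astype(np.uint8)
m=cv2.morphologyEx(m,cv2.MORPH_OPEN,np.ones((5,5),np.uint8))
for c in cv2.findContours(m,cv2.RETR_EXTERNAL,cv2.CHAIN_APPROX_NONE)[0]: print(cv2.minAreaRect(c))
E
```

```text
((362.0, 113.0), (16.0, 4.0), 90.0)
((616.86181640625, 181.35023498535156), (12.758451461791992, 250.36830139160156), 7.4958577156066895)
```

The picture is overexposed and the handle, from (263,119) to (377,113), has shifted hue. I'll widen the hue gate and carry on with well 0.

```bash
sed -i 's/H\[...,0\]<16/H[...,0]<21/; s/(H\[...,1\]>110)/(H[...,1]>85)/' h.py; python3 - <<'E'
from h import *
import json
r=look(129,505); print(r)
if r is not None and np.hypot(*(r[0]-[504,128]))<12:
    c,phi=r[:2]; rel,off=pick(c,phi); json.dump([c.tolist(),phi],open('held.json','w'))
    if insert(well(0),0.,rel,off): 
        release(well(0),0.,rel,off,op=20)
        arm.move_to([500,0,300],QX)
        p=optics.camera("scene");i=p["color"][60:280,200:480]; p2=optics.camera("side")["color"][200:420,230:510]
        cv2.imwrite('pics/after4.png',cv2.resize(cv2.cvtColor(np.hstack([i,p2]),cv2.COLOR_RGB2BGR),(800,314)))
print(readout.read_t())
E
```

```text
seen [([505.8, 133.0], 0.052)] net [(0.59, [504.4, 129.7])]
(array([505.77175903, 133.0393219 ]), 0.0523054376244545, 99.35089874267578, 14.80861759185791)
gap 14.7 f [-0.1  0.3  0.3]
gap up 14.8 69.0
released 75.1667
76.3833
```

View pics/after4.png

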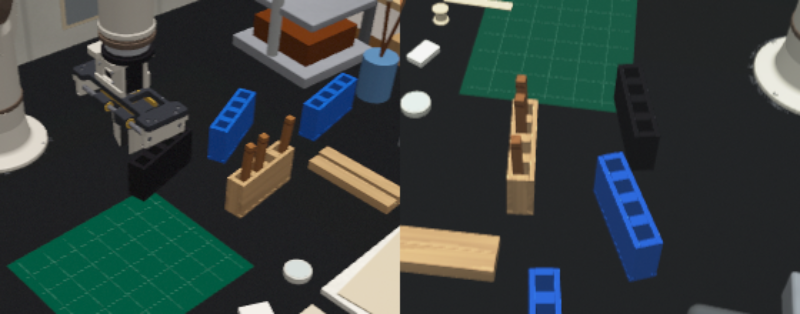

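```bash
python3 - <<'E'
from h import *
for n in ("scene","side"):
    p=optics.camera(n)
    for i in (0,1,3): print(n,i,"expect butt",px(p,[*well(i),156]).round(),"origin",px(p,[*well(i),106]).round())
    print("awl net",[(round(d["conf"],2),np.round(d["pixel"]).tolist()) for d in optics.landmark_of(p,"awl0")])
    for k in ("lens","pocket","eraser","spool","weight","dish","folder","strips","paste"):
        d=optics.landmark_of(p,k); print(k,[(round(x["conf"],2),w(p,x["pixel"],14 if k in("lens","pocket") else 0)[:2].round().tolist()) for x in d[:1]])
    save(p,n+"end")
i=cv2.imread('pics/sceneend.png')[100:220,320:440];j=cv2.imread('pics/sideend.png')[250:370,260:380]
cv2.imwrite('pics/end.png',cv2.resize(np.hstack([i,j]),(800,400),interpolation=cv2.INTER_CUBIC))
E
```

```text
scene 0 expect butt [371. 161.] origin [370. 176.]
scene 1 expect butt [380. 155.] origin [379. 169.]
scene 3 expect butt [398. 142.] origin [396. 157.]
awl net [(0.76, [400.0, 154.0]), (0.56, [312.0, 299.0]), (0.55, [373.0, 173.0]), (0.47, [383.0, 166.0])]
lens [(0.69, [414.0, -341.0])]
pocket [(0.73, [398.0, -336.0])]
eraser [(0.61, [361.0, 516.0])]
spool [(0.56, [702.0, 8.0])]
weight [(0.89, [726.0, -201.0])]
dish [(0.7, [455.0, 341.0])]
folder [(0.62, [657.0, -60.0])]
strips [(0.73, [556.0, 520.0])]
paste [(0.63, [597.0, -479.0])]
side 0 expect butt [317. 252.] origin [317. 269.]
side 1 expect butt [317. 265.] origin [316. 282.]
side 3 expect butt [315. 294.] origin [314. 310.]
awl net [(0.76, [312.0, 284.0]), (0.71, [280.0, 206.0]), (0.54, [312.0, 314.0]), (0.46, [314.0, 267.0])]
lens [(0.47, [406.0, -338.0])]
pocket [(0.92, [412.0, -352.0])]
eraser [(0.79, [715.0, 114.0])]
spool [(0.51, [707.0, 14.0])]
weight [(0.4, [407.0, -365.0])]
dish [(0.31, [474.0, 310.0])]
folder []
strips [(0.61, [562.0, 515.0])]
paste [(0.48, [591.0, -485.0])]
```

View pics/end.png

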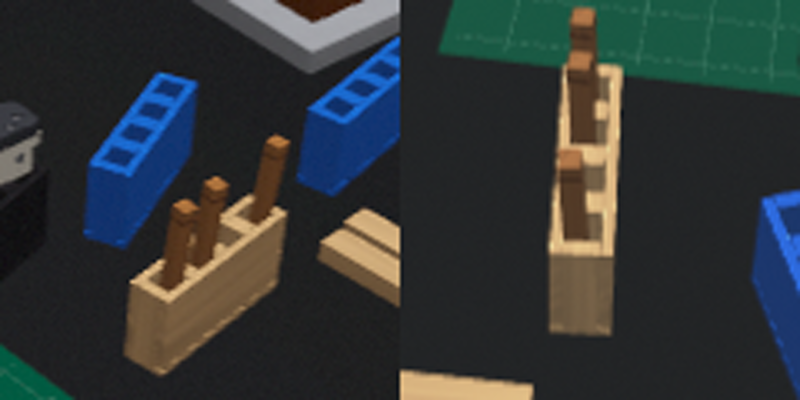

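All three awls stand fully down in wells 0, 1 and 3. Their butts, at (183,205), (215,185) and (275,142) in the crop, match the expected seated height. They lean only slightly, the mat is empty and the arm is clear.

```bash
python3 -c "
from h import *
print(np.abs(readout.read_joint_vel()).max(),readout.read_t()); close_job()"
```

```text
0.0017700759520107203 77.4833
the job is handed in; nothing more can be done
```

The bench is cleared and the job is handed in at 77 s of the 210 s allowed. No verdict was reported.

- **Lens:** I gripped it lightly and slid it flat across the plate into the pocket. The closed fingertips met it at z = 18 mm and stopped hard at z = 14 mm under about 29 N, so it is flush with the plate. I did not measure it from close by again at the end.
- **Awls:** Three were on the mat, and all three now stand spike-down in wells 0, 1 and 3. One had been knocked a few centimetres aside during the run, so I measured it again before picking it up. In both final views the butts are close to the expected height for a full seat. They lean by a few degrees, by eye, against the 0.3 rad (17°) allowed. The mat is empty.
- **Checks that disagreed:**
  - In the last scene view the networks placed the eraser and the dish wrongly, on the strips and the block. The dish was also misplaced in the side view, and the weight and folder were wrong or missed there.
  - The final images show the dish and eraser where they started. All other bystander readings were within about 15 mm of where they started.
  - Network readings of the lens and pocket in the final scene and side views scattered by about 15 mm, which is their usual error at that distance.

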